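# Unlatch and slide open the bench humidifier

## Task

Uncover the humidifier's green cartridge for refilling: with the fingertips press the red snap tab fully in (it stays in), then push the white cover by its yellow rib, sliding it along its guides off its seat and over the tab until the cartridge well is completely uncovered. The cover is only to be pushed, never lifted out or tipped, and must be left lying flat on the landing; leave the other things on the bench where they stand.

Things in the scene. Friction and masses are not known exactly. Their poses are not given: they have to be found in the camera images.
- humidifier: Fixed low black plastic cassette, 256 long (its x) x 116 wide (its y) x 48 high. Origin: centre of its underside on the bench, z up. The cover slides in its +x direction, on a surface 36 above the bench, between guide walls 47 high (inner faces y +-47.5): off the seat in the -x half, over the tab, onto the grey landing in the +x half.
- well (a point): Centre of the cartridge well's mouth, at x -66, y 0, z 36 of the humidifier. The well spans x -112 to -20 and holds a green cartridge, hidden by the cover at the start. Along the seat (x -128 to -12), lips at |y| over 39, up to 48 above the bench, overhang the cover's edges so that it cannot be lifted there. Back wall 42 high at x -128 to -120.
- landing (a point): Centre of the clear part of the landing, x +67, y 0, z 36 of the humidifier: the cover's origin is here when it touches the end stop (47 high, inner face at x +120). No lips here. The well is uncovered once the cover's origin is past x +33.
- tab (a joint): The red snap tab, which moves straight down: 0 = out (it blocks the front edge of the cover), 0.0125 m = fully in. From 0.008 m on its top is below the sliding surface and the cover can pass over it. It takes about 3 to 4 N all the way to a stop at the end, and stays where it is pushed.
- tab_top (a point): Centre of the top face of the red tab, 52 (along the humidifier's x) x 34 (y), with white grip lines. At x +18, y 0 of the humidifier; at the start 43 above the bench, 7 above the sliding surface; 5.5 below that surface when fully in. It stands in a trough 60 (x -12 to +48) x 72 (y), floor 8 below the sliding surface, so fingertips have room to press it home.
- cover: The white cover, 106 (x) x 90 (y) x 6 thick, about 120 g, with dark vent slots and a yellow push rib on top. Origin: centre of its underside; axes as the humidifier's. It starts on the seat with its origin at about x -65 of the humidifier and its front edge about 4 behind the tab's edge; it is loose, about 2.5 play at each side.
- cover_rib (a point): Centre of the yellow rib that stands on the cover: 10 thick (x) x 56 wide (y) x 14 high, from 6 to 20 above the cover's underside (42 to 56 above the bench). At x -20 of the cover. Push on its -x face, 5 behind this point.
- gum_jar: Bystander: jar with orange cap, 52 across, 60 high. Origin: centre of its underside.
- tape_roll: Bystander: white roll, 64 across, 24 high, lying flat. Origin: centre of its underside.
- tamper: Bystander: upright turned wooden tamper, 40 across, 64 high. Origin: centre of its underside.
- ring_gauge: Bystander: flat brass plate 120 x 50 x 10 with three holes. Origin: centre of its underside.
- mould: Bystander: black cigar mould 260 x 120, 43 high with the eight brown cigars in it. Origin: centre of its underside.
- mug: Bystander: blue mug, 76 across, 85 high. Origin: centre of its underside.
- brush: Bystander: brush lying flat, 170 long. Origin under it.
Not all that is in view belongs to the job. Several things have the shape of the cover; the one meant has the colours described above.

How it is judged:
By the outcome, as a careful person would: the job done as asked, in the order asked, and still so for the second after the job is handed in, with the robot touching nothing.
It also fails if it takes over 43 s, if anything falls off the work surface, if the arm or the gripper's body presses on something with over 40 N, if the wrist force passes 120 N, or if a joint passes its speed limit or range.

## Robot

A 6-joint arm with a two-finger parallel gripper is mounted at the origin on the work surface. World frame = base frame: x ahead of the robot, y to its left, z up, the work surface at z = 0. Lengths are in m, angles in rad, forces in N, time in s.
With the tool pointing down it reaches from about 0.35 to 0.875 m from the base axis. Payload 4.2 kg.
Tool frame: the origin (TCP) lies at the very end of the fingers, on their centre line; the grasp point (between the pads) lies 19 mm behind it; z points along the fingers, y is the line along which they close (so a half turn about z gives the same grasp; the last joint's range is limited). The gripper opens to 85 mm and grips with 20 to 120 N. Pads are 22 mm wide; open, the fingers measure 114 mm over their backs; the gripper's body (76 mm by 85 mm) begins 54 mm behind the grasp point. The pads swing forward as they close: fully open they stand 13 mm farther back than shut.
Start: joints at [-0.991, 0.385, 0.008, 0, -1.194, -0.259], TCP at [0.197, -0.593, 0.231] pointing down, gripper open.
Joint ranges: [-3.14, 3.14], [-1.21, 2.06], [-1.07, 1.41], [-3.16, 2.05], [-2.99, -0.16], [-3.1, 3.1]. Speed limits (rad/s): [2.79, 2.79, 3.14, 3.14, 3.14, 3.14].

## Interface

Orientations are given as a rotation vector (axis times angle).
In Python, from station import r gives the robot as it stands. The module is installed in compiled form; this text tells all that it offers.
- The arm moves only by the tool apply_moves, never from a script. Its argument "targets" is one flat list of numbers, 7 for each row, row after row: the turn, a rotation vector about the tool's x, y, z in degrees, then the shift along the tool's x, y, z in m, then the opening, from 0 (shut) to 1 (fully open). A call has 1 to 10 rows; each row is the pose to reach, as a shift and turn from the pose commanded when the call began, along the tool's axes at that moment; what a row does not reach only later rows make up. A row lasts 1/8 s, in which the tool goes at most 62.5 mm and 10.7 degrees, less where a joint would pass 70% of its speed; a pose out of reach is approached as far as the arm can. A call with a gripper value outside its range is refused whole. The fingers move at their own pace and stop on an object; "grip_force" is the grip in N (left out, the last holds). Time passes only in rows, so rows that repeat a pose let the fingers close. It gives the time, the measured TCP pose, the force, the opening and the grip force at its end, in the units of the state.
- r.state(): the state, without advancing time (a new reading comes with each control period).
- r.get_image(name): name is "side" or "top" or "wrist"; returns the picture (420x560x3 uint8, red, green, blue); there is no depth.
- r.get_calibration(name): a dict with "fov_y" (degrees; the focal length in pixels is half the picture's height over the tangent of half this angle, whatever the lens; pixels are square), "cx", "cy" (the principal point, pixels), "k1" (the pictures are not rectified: a ray, as slopes to the right and down, at radius r is drawn at 1 + k1 r^2 times it, then the intrinsics apply), "R" (3x3) and "t" (3): a world point X has camera coordinates R X + t; the wrist camera has in their place "mount" (4x4, takes a point from camera to tool coordinates, whose origin is the TCP and whose axes are the flange's). Camera axes: x right, y down, z forward; pixel columns grow to the right and rows downward; lengths in m; the calibration is good to about 2 mm. A picture is of the moment at which its call begins: read the wrist's pose just before it. get_calibration takes no time and is no camera call.
- r.job_done(): hands the job in; it is judged then, once.
Trained networks look in the newest picture that a camera, given by its name, has taken for a name from the list of things; names that differ only in an ending like _2 or _b are one class to them, and where a whole thing is asked for, a point or a joint stands for the part that bears it (a point fixed in the world has none). Each returns a list of dicts, best first, with "confidence" (0 to 1); they miss things now and then, are a little off and sometimes report something else, mostly with a low value. They report only what shows in the picture. A call takes as long as a camera call. They do not tell look-alikes from the thing itself.
- r.search_frame(thing, camera): "bbox" ([left, top, width, height] in pixels, round what is visible of it).
The state is a dict: "t": time; "joint_pos": joint angles; "joint_velocities": joint speeds; "effort": joint torques, N m; "tool_pos": TCP position; "eef_rot": TCP orientation; "contact_force": force on the tool from outside, world axes, zero at the start; "ft_torque": the same for the moment, N m; "grip_width": finger opening in m; "finger_force": force on a finger pad.
Only numpy, scipy, OpenCV 4.12 (cv2) and the standard library are available. Lean on these libraries where they do the work, as an engineer would, in place of code of your own. Each camera call takes 0.05 s, during which the arm holds its last target. There are 200 camera calls.

## Working session

There is one attempt and no reset: what is moved stays moved. The work goes in short steps, Python scripts to look and compute and a tool call to move; the robot and the scene stay as the last step left them, time stands still between calls to the robot, and variables do not carry over. Pictures are saved under pics/ and viewed, at most 10 in all, crops included, and the job is handed in when it is done.

Besides the shell and the picture viewer there is one more tool, called after "Emit:" as name(argument=value, ...), one argument or row to a line, values as JSON. apply_moves: Moves the arm, as the interface text tells. Its arguments: {"type":"object","properties":{"targets":{"type":"array"},"grip_force":{"type":"number"}},"required":["targets"]}

```bash
mkdir -p pics; python3 - <<'E'
from station import r
import cv2,numpy as np
s=r.state();print(s)
for n in("top","side"):
    cv2.imwrite(f"pics/{n}0.png",r.get_image(n)[...,::-1]);c=r.get_calibration(n);print(n,c)
    for th in("humidifier","cover","tab"):print(th,r.search_frame(th,n))
print(r.get_calibration("wrist"))
E
```

```text
{'t': 0.0, 'joint_pos': array([-9.91368797e-01,  3.85525703e-01,  6.61900587e-03, -5.05077930e-04,
       -1.19399371e+00, -2.58604985e-01]), 'joint_velocities': array([-0.00059126,  0.00157061, -0.00160828,  0.00075858,  0.00059403,
       -0.00110706]), 'effort': array([ 8.05178729e-05, -3.92285693e+01,  1.88400614e+01,  4.18640748e+00,
       -4.61907301e-03,  1.98575987e-05]), 'tool_pos': array([ 0.19692783, -0.59254436,  0.23023664]), 'eef_rot': array([ 0.50143099, -3.10088312, -0.00331873]), 'contact_force': array([-0.36162598,  0.1832038 , -0.29379356]), 'ft_torque': array([ 0.03854712,  0.0426802 , -0.00270217]), 'finger_force': 0.0, 'grip_width': 0.08532662508627319}
top {'fov_y': 46.73299178722364, 'cx': 283.4926602083273, 'cy': 201.52961409127636, 'k1': -0.004490520373961048, 'R': array([[-2.72970308e-02, -9.99624396e-01, -2.43691656e-03],
       [-9.92638440e-01,  2.73938707e-02, -1.17976709e-01],
       [ 1.17999153e-01, -8.01436805e-04, -9.93013372e-01]]), 't': array([0.05084182, 0.52692481, 1.17915132])}
humidifier [{'bbox': [236.7, 131.8, 67.7, 109.7], 'confidence': 0
[... 868 characters left out ...]
87}, {'bbox': [326.7, 199.4, 35.6, 31.7], 'confidence': 0.66}, {'bbox': [241.8, 146.2, 40.9, 33.9], 'confidence': 0.55}]
tab [{'bbox': [230.7, 202.8, 18.4, 20.0], 'confidence': 0.69}, {'bbox': [243.9, 206.3, 44.3, 33.3], 'confidence': 0.61}]
{'fov_y': 61.20476357684611, 'cx': 279.0480310526053, 'cy': 206.91761238798773, 'k1': -0.07381861810902997, 'mount': array([[-5.19273678e-04, -9.51317480e-01, -3.08212236e-01,
         8.02195583e-02],
       [ 9.99999651e-01, -2.92294737e-04, -7.82604894e-04,
         3.89542717e-04],
       [ 6.54416902e-04, -3.08212535e-01,  9.51317300e-01,
        -1.42871414e-01],
       [ 0.00000000e+00,  0.00000000e+00,  0.00000000e+00,
         1.00000000e+00]])}
```

View pics/top0.png

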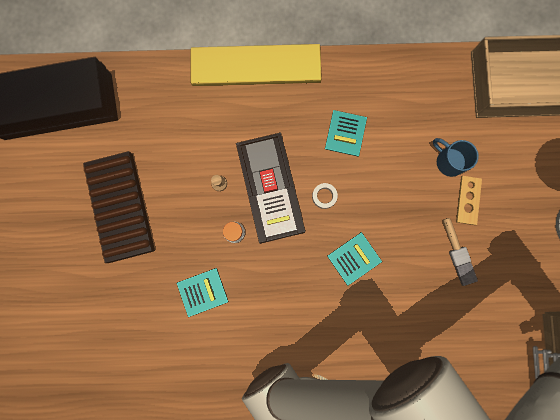

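View pics/side0.png

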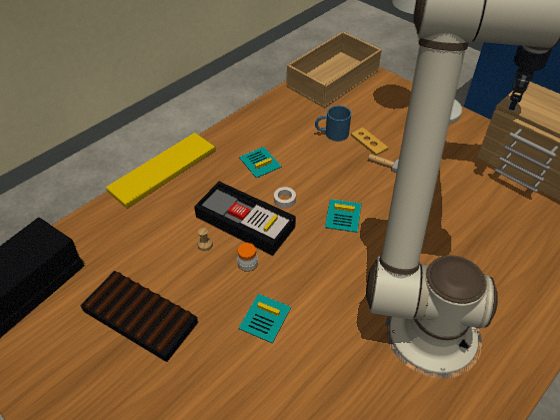

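The top picture has four cover-shaped things: teal plates at (346,133), (355,258) and (202,292), and a white one with a yellow rib at (277,212). The white one is in the black cassette behind the red tab (268,181), so it fits the description. The tape roll at (325,195), jar (234,232) and tamper (219,183) stand close by. I'll check this in a crop and measure.

```bash
cat > h.py <<'E'
import numpy as np,cv2
def ray(c,uv):
    f=210/np.tan(np.radians(c["fov_y"]/2)); K=np.array([[f,0,c["cx"]],[0,f,c["cy"]],[0,0,1]])
    p=cv2.undistortPoints(np.float64(uv).reshape(-1,1,2),K,np.array([c["k1"],0,0,0,0]))[:,0]
    return np.c_[p,np.ones(len(p))]
def toplane(c,uv,z):
    R,t=c["R"],c["t"]; d=ray(c,uv)@R; o=-R.T@t
    return o+d*((z-o[2])/d[:,2])[:,None]
def proj(c,X):
    f=210/np.tan(np.radians(c["fov_y"]/2)); K=np.array([[f,0,c["cx"]],[0,f,c["cy"]],[0,0,1]])
    return cv2.projectPoints(np.float64(X).reshape(-1,1,3),cv2.Rodrigues(c["R"])[0],c["t"],K,np.array([c["k1"],0,0,0,0]))[0][:,0]
def blob(im,lo,hi,box):
    m=cv2.inRange(cv2.cvtColor(im,cv2.COLOR_RGB2HSV),lo,hi); k=np.zeros_like(m); x,y,w,h=box; k[y:y+h,x:x+w]=m[y:y+h,x:x+w]
    n,l,st,ce=cv2.connectedComponentsWithStats(k); i=1+st[1:,4].argmax(); return (l==i).astype(np.uint8),ce[i],st[i,4]
E
python3 - <<'E'
from h import *
from station import r
im={n:cv2.imread(f"pics/{n}0.png")[...,::-1].copy() for n in("top","side")}
boxes={"top":(230,125,75,120),"side":(190,180,112,75)}
for n in im:
    c=r.get_calibration(n)
    for nm,lo,hi,z in(("red",(0,150,80),(8,255,255),.043),("red2",(172,150,80),(180,255,255),.043),("yel",(22,120,120),(35,255,255),.056)):
        try:m,ce,a=blob(im[n],lo,hi,boxes[n])
        except Exception as e: continue
        rc=cv2.minAreaRect(cv2.findNonZero(m)); print(n,nm,ce,a,rc,toplane(c,[ce,rc[0]],z).round(4).tolist())
x=im["top"][115:260,200:360];cv2.imwrite("pics/crop.png",cv2.resize(x,None,fx=4.1,fy=4.1,interpolation=cv2.INTER_CUBIC)[...,::-1])
E
```

```text
top red [268.13043478 180.15458937] 207 ((268.2162780761719, 180.1039276123047), (21.436607360839844, 13.7164306640625), 77.00537872314453) [[0.5811, 0.073, 0.043], [0.5812, 0.0728, 0.043]]
top yel [277.81609195 219.62068966] 87 ((277.7862854003906, 219.68783569335938), (3.868298053741455, 22.548105239868164), 75.25643920898438) [[0.4813, 0.0514, 0.056], [0.4812, 0.0514, 0.056]]
side red [237.9047619  211.11309524] 168 ((237.9000244140625, 210.70004272460938), (19.230182647705078, 12.969194412231445), 26.56505012512207) [[0.5773, 0.0811, 0.043], [0.5785, 0.0801, 0.043]]
side red2 [231.5 213.5] 2 ((231.5, 213.5), (1.4142135381698608, 0.0), -135.0) [[0.5836, 0.0991, 0.043], [0.5836, 0.0991, 0.043]]
side yel [270.25       221.46666667] 60 ((270.112060546875, 221.59481811523438), (3.28843355178833, 17.675329208374023), 40.23635482788086) [[0.4798, 0.0541, 0.056], [0.4797, 0.0547, 0.056]]
```

View pics/crop.png

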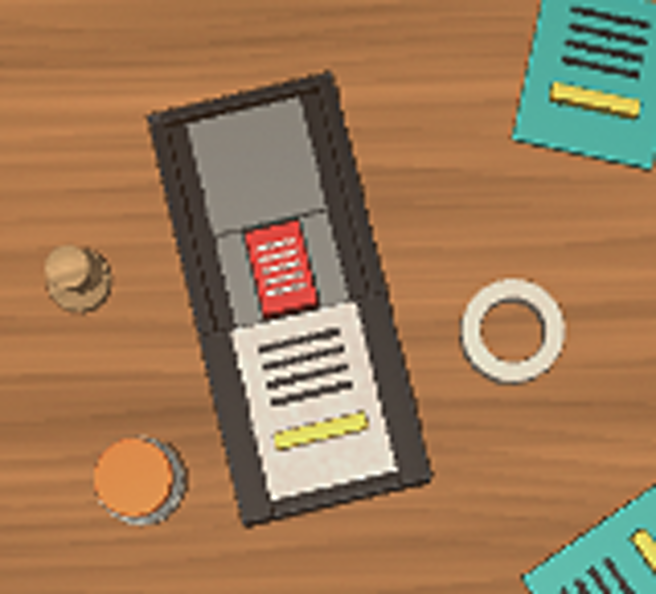

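Confirmed: the white plate with the yellow rib is the cover. It lies at crop (315,400), behind the red tab at (281,268), and the cassette's +x points up and slightly left, a yaw of about 12°. I'll move above it, align, and close the fingers for a wrist look.

Emit:
apply_moves(
  targets=[0, 0, 6, -0.53, 0.51, 0, 0, 0, 0, 6, -0.53, 0.51, 0, 0, 0, 0, 6, -0.53, 0.51, 0, 0, 0, 0, 6, -0.53, 0.51, 0, 0, 0, 0, 6, -0.53, 0.51, 0, 0, 0, 0, 6, -0.53, 0.51, 0, 0, 0, 0, 6, -0.53, 0.51, 0, 0, 0, 0, 6, -0.53, 0.51, 0, 0, 0, 0, 6, -0.53, 0.51, 0, 0, 0, 0, 6, -0.53, 0.51, 0, 0],
)

```text
t: 1.65
tool_pos: [0.4885, -0.0378, 0.2318]
eef_rot: [-0.34, 3.122, -0.0]
contact_force: [1.0, -1.3, -0.4]
grip_width: 0.0
finger_force: 0.0
```

Emit:
apply_moves(
  targets=[0, 0, 0, -0.077, 0.089, 0, 0, 0, 0, 0, -0.077, 0.089, 0, 0, 0, 0, 0, -0.077, 0.089, 0, 0, 0, 0, 0, -0.077, 0.089, 0, 0],
)

```text
t: 2.15
tool_pos: [0.5436, 0.0635, 0.231]
eef_rot: [0.339, -3.122, 0.0]
contact_force: [-0.5, -0.0, -0.5]
grip_width: -0.0
finger_force: 0.0
```

```bash
cat >> h.py <<'E'
from scipy.spatial.transform import Rotation as Ro
def wcal(r):
    s=r.state(); c=dict(r.get_calibration("wrist")); T=np.eye(4); T[:3,:3]=Ro.from_rotvec(s["eef_rot"]).as_matrix(); T[:3,3]=s["tool_pos"]
    M=np.linalg.inv(T@c["mount"]); c["R"]=M[:3,:3]; c["t"]=M[:3,3]; return s,c
E
python3 - <<'E'
from h import *
from station import r
s,c=wcal(r); im=r.get_image("wrist"); print(s["tool_pos"],s["eef_rot"],s["contact_force"])
cv2.imwrite("pics/w1.png",im[...,::-1])
for nm,lo,hi,z in(("red",(0,150,80),(8,255,255),.043),("yel",(22,120,120),(35,255,255),.056)):
    m,ce,a=blob(im,lo,hi,(100,0,360,420)); rc=cv2.minAreaRect(cv2.findNonZero(m)); print(nm,ce,a,rc,toplane(c,[ce,rc[0]],z).round(4).tolist())
E
```

```text
[0.54356018 0.06354006 0.23104542] [ 3.39165599e-01 -3.12229360e+00  2.89954333e-04] [-0.51430791 -0.03567835 -0.51377186]
red [279.84326241 215.82056738] 1410 ((280.0, 216.5), (53.0, 34.0), 90.0) [[0.5786, 0.072, 0.043], [0.5793, 0.0723, 0.043]]
yel [280.5        112.98853868] 698 ((280.5, 113.0), (62.99999237060547, 9.999998092651367), -0.0) [[0.4814, 0.0512, 0.056], [0.4814, 0.0512, 0.056]]
```

View pics/w1.png

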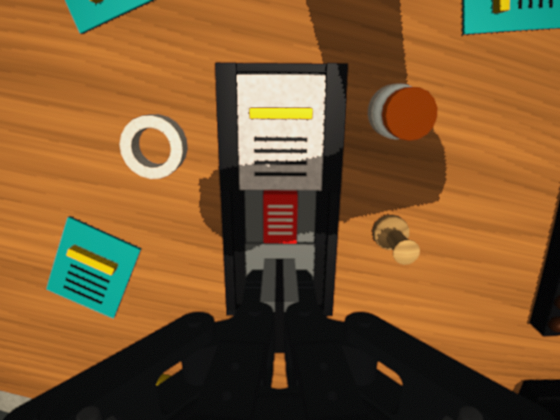

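The wrist picture shows the tool squared up to the cassette. The rib is at (280,113) and the red tab at (280,216), and both agree with the top camera to about 2 mm. Next I press the tab with shut fingertips, checking the force before the last part.

Emit:
apply_moves(
  targets=[0, 0, 0, -0.037, 0.001, 0.06, 0, 0, 0, 0, -0.037, 0.001, 0.12, 0, 0, 0, 0, -0.037, 0.001, 0.17, 0, 0, 0, 0, -0.037, 0.001, 0.182, 0, 0, 0, 0, -0.037, 0.001, 0.186, 0, 0, 0, 0, -0.037, 0.001, 0.19, 0, 0, 0, 0, -0.037, 0.001, 0.193, 0, 0, 0, 0, -0.037, 0.001, 0.196, 0, 0, 0, 0, -0.037, 0.001, 0.196, 0],
)

```text
t: 3.32
tool_pos: [0.5811, 0.0729, 0.0362]
eef_rot: [-0.339, 3.12, 0.001]
contact_force: [2.4, -0.1, 1.9]
grip_width: -0.0002
finger_force: 1.4
```

Emit:
apply_moves(
  targets=[0, 0, 0, 0, 0, 0.002, 0, 0, 0, 0, 0, 0, 0.004, 0, 0, 0, 0, 0, 0, 0.005, 0, 0, 0, 0, 0, 0, 0.006, 0, 0, 0, 0, 0, 0, 0.0065, 0, 0, 0, 0, 0, 0, 0.0065, 0],
)

```text
t: 4.08
tool_pos: [0.5802, 0.0728, 0.0305]
eef_rot: [-0.34, 3.122, -0.0]
contact_force: [-1.2, 0.6, 12.2]
grip_width: -0.0003
finger_force: 6.2
```

Emit:
apply_moves(
  targets=[0, 0, 0, 0, 0, 0.001, 0, 0, 0, 0, 0, 0, 0.0015, 0, 0, 0, 0, 0, 0, 0.0015, 0, 0, 0, 0, 0, 0, 0.0015, 0],
)

```text
t: 4.58
tool_pos: [0.5802, 0.0728, 0.0304]
eef_rot: [-0.341, 3.122, -0.001]
contact_force: [-4.4, 1.2, 19.9]
grip_width: 0.0001
finger_force: 10.0
```

The tab is on its stop: the height stays at 30.5 mm while the force climbs to 20 N. Next I go up, back behind the rib and partly open, then down.

Emit:
apply_moves(
  targets=[0, 0, 0, 0, 0, -0.03, 0, 0, 0, 0, 0, 0, -0.07, 0, 0, 0, 0, 0.05, 0, -0.07, 0.24, 0, 0, 0, 0.1, 0, -0.07, 0.24, 0, 0, 0, 0.123, 0, -0.07, 0.24, 0, 0, 0, 0.123, 0, -0.07, 0.24, 0, 0, 0, 0.123, 0, -0.045, 0.24, 0, 0, 0, 0.123, 0, -0.03, 0.24, 0, 0, 0, 0.123, 0, -0.03, 0.24],
)

```text
t: 5.7
tool_pos: [0.4591, 0.0458, 0.0558]
eef_rot: [0.338, -3.119, 0.002]
contact_force: [-0.3, -0.2, 0.0]
grip_width: 0.0206
finger_force: 0.0
```

```bash
python3 - <<'E'
from h import *
from station import r
s,c=wcal(r); im=r.get_image("wrist"); print(s["tool_pos"],s["eef_rot"],s["contact_force"],s["grip_width"])
t=r.get_image("top")[130:250,210:330]; t=cv2.resize(t,(420,420),interpolation=cv2.INTER_CUBIC)
cv2.imwrite("pics/w2.png",cv2.resize(np.hstack([im,t]),(800,343))[...,::-1])
E
```

```text
[0.45906732 0.0458177  0.05579981] [ 3.37687313e-01 -3.11907339e+00  2.01518683e-03] [-0.29810209 -0.2335288   0.02047195] 0.020603732922923144
```

View pics/w2.png

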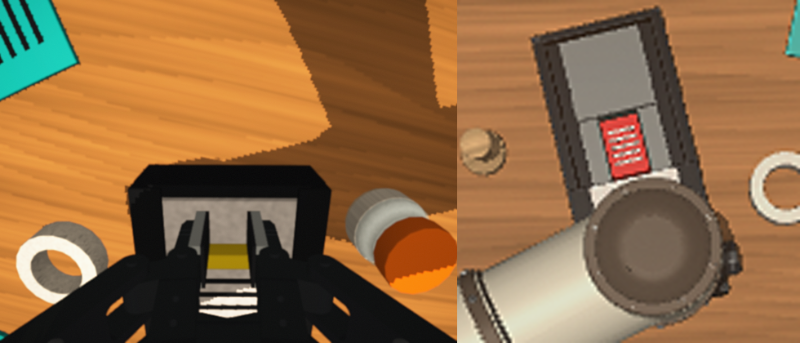

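The fingers straddle evenly behind the yellow rib, seen at (230,255) in the left half of the picture. The tab looks sunk and the cover hasn't moved. I'll go down behind the rib and start pushing.

Emit:
apply_moves(
  targets=[0, 0, 0, 0, 0, 0.006, 0.24, 0, 0, 0, 0, 0, 0.011, 0.24, 0, 0, 0, 0, 0, 0.011, 0.24, 0, 0, 0, -0.003, 0, 0.011, 0.24, 0, 0, 0, -0.006, 0, 0.011, 0.24, 0, 0, 0, -0.01, 0, 0.011, 0.24, 0, 0, 0, -0.015, 0, 0.011, 0.24, 0, 0, 0, -0.02, 0, 0.011, 0.24, 0, 0, 0, -0.025, 0, 0.011, 0.24, 0, 0, 0, -0.03, 0, 0.011, 0.24],
)

```text
t: 7.05
tool_pos: [0.4893, 0.0526, 0.0463]
eef_rot: [0.339, -3.123, 0.0]
contact_force: [-1.3, 0.3, 0.7]
grip_width: 0.0207
finger_force: 0.6
```

Emit:
apply_moves(
  targets=[0, 0, 0, -0.007, 0, 0, 0.24, 0, 0, 0, -0.014, 0, 0, 0.24, 0, 0, 0, -0.021, 0, 0, 0.24, 0, 0, 0, -0.028, 0, 0, 0.24, 0, 0, 0, -0.035, 0, 0, 0.24, 0, 0, 0, -0.042, 0, 0, 0.24, 0, 0, 0, -0.049, 0, 0, 0.24, 0, 0, 0, -0.055, 0, 0, 0.24],
)

```text
t: 8.05
tool_pos: [0.5432, 0.0645, 0.0463]
eef_rot: [0.339, -3.123, 0.0]
contact_force: [-0.3, -0.8, 0.1]
grip_width: 0.0204
finger_force: 0.5
```

```bash
python3 - <<'E'
from h import *
from station import r
s=r.state(); im=r.get_image("wrist"); print(s["tool_pos"],s["contact_force"])
t=r.get_image("side")[170:270,185:310]; t=cv2.resize(t,(525,420),interpolation=cv2.INTER_CUBIC)
cv2.imwrite("pics/w3.png",cv2.resize(np.hstack([im,t]),(800,310))[...,::-1])
E
```

```text
[0.54320642 0.06446427 0.04629367] [-0.29111119 -0.79039913  0.14118918]
```

View pics/w3.png

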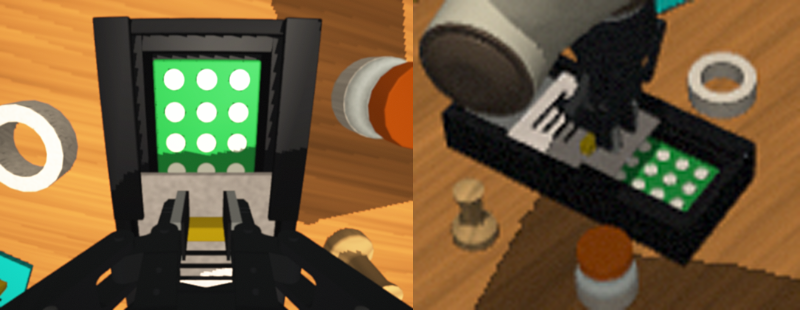

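The cover is sliding flat and straight, and most of the green cartridge shows at (205,110). I push about 45 mm more, which ends just short of the end stop.

Emit:
apply_moves(
  targets=[0, 0, 0, -0.007, 0, 0, 0.24, 0, 0, 0, -0.014, 0, 0, 0.24, 0, 0, 0, -0.021, 0, 0, 0.24, 0, 0, 0, -0.028, 0, 0, 0.24, 0, 0, 0, -0.034, 0, 0, 0.24, 0, 0, 0, -0.039, 0, 0, 0.24, 0, 0, 0, -0.043, 0, 0, 0.24, 0, 0, 0, -0.045, 0, 0, 0.24, 0, 0, 0, -0.045, 0, 0, 0.24],
)

```text
t: 9.28
tool_pos: [0.5871, 0.0741, 0.0463]
eef_rot: [-0.339, 3.122, 0.0]
contact_force: [0.2, 0.2, -0.2]
grip_width: 0.0206
finger_force: 0.0
```

Emit:
apply_moves(
  targets=[0, 0, 0, 0.006, 0, 0, 0.24, 0, 0, 0, 0.012, 0, 0, 0.24, 0, 0, 0, 0.012, 0, -0.03, 0.24, 0, 0, 0, 0.03, 0, -0.08, 0.24, 0, 0, 0, 0.09, 0, -0.14, 0.24, 0, 0, 0, 0.13, 0, -0.18, 0.24, 0, 0, 0, 0.13, 0, -0.18, 0.24, 0, 0, 0, 0.13, 0, -0.18, 0.24],
)

```text
t: 10.28
tool_pos: [0.4595, 0.0462, 0.2271]
eef_rot: [-0.339, 3.121, 0.002]
contact_force: [0.4, 0.5, -0.2]
grip_width: 0.0205
finger_force: 0.0
```

```bash
python3 - <<'E'
from h import *
from station import r
s,c=wcal(r); im=r.get_image("wrist"); print(s["tool_pos"],s["contact_force"])
m,ce,a=blob(im,(22,120,120),(35,255,255),(180,0,200,420)); p=toplane(c,[ce],.056)[0];print(ce,a,p)
u=np.array([np.cos(np.radians(12.2)),np.sin(np.radians(12.2))]);print("cover hum x mm",((p[:2]-[.580,.0727])@u)*1e3+38)
t=r.get_image("side")[170:270,185:310]; t=cv2.resize(t,(525,420),interpolation=cv2.INTER_CUBIC)
cv2.imwrite("pics/w4.png",cv2.resize(np.hstack([im,t]),(800,310))[...,::-1])
E
```

```text
[0.45954059 0.04622905 0.2270562 ] [ 0.35330822  0.5435082  -0.23405412]
[278.92527473 317.9956044 ] 455 [0.60015674 0.07707713 0.056     ]
cover hum x mm 58.62650989336196
```

View pics/w4.png

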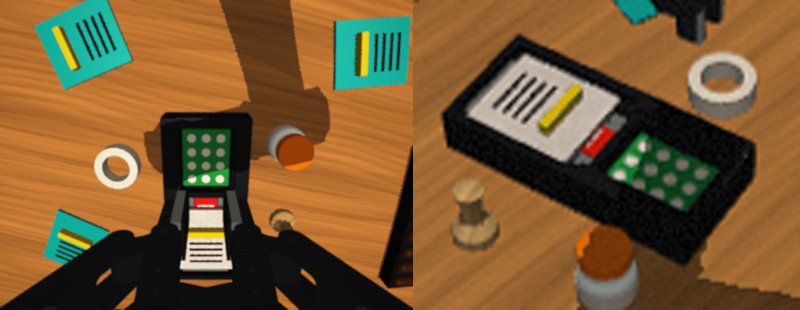

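The cover lies flat on the landing at about x +59, past the +33 needed. The well is fully open, the tab is in, the bystanders haven't moved and the arm is clear, so I'm handing it in.

```bash
python3 -c "
from station import r
print(r.job_done())"
```

```text
the job is handed in; nothing more can be done
None
```

The job is handed in: I pressed the red tab fully in, then pushed the white cover by its rib onto the landing, where it lies flat with the cartridge well completely uncovered and the other things untouched, after about 10 s of the 43 s allowed (no verdict came back).

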